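Load a board carrier into the test box through its port

TASK

First slide the test box's shutter fully open, lift the board carrier out of its holder and set it down flat on the green mat, letting go of it there. Then take it again by its blue handle and pass it tray first through the yellow-framed port, neither it nor the gripper touching the frame, and rest it flat on the deck inside so that the whole black tray is inside and enough of the handle still sticks out to grip it again. Do not drop the carrier, and leave the other things on the bench where they are.

Things in the scene. Friction and masses are not known exactly. Their poses are not given: they have to be found in the camera images.
- carrier: The board carrier, loose, about 150 g, 190 mm long: a black tray 110 x 52 x 16 mm (x, y, z) holding a blue circuit board, with a bright blue bar handle 80 long x 12 wide x 22 high on its rear (-x) end. Origin: centre of the tray's underside; x points from the handle towards the tray's front, z up. The tray spans x -55 to +55; the handle spans x -135 to -55 and z +6 to +28. It starts level in the holder, its underside 30 mm above the table.
- tray_mid (a point): Centre of the carrier's tray, half-way up (8 mm above its underside); axes as the carrier. Here it can be gripped across its 52 mm width while in the holder: both sides are free.
- handle_grip (a point): Where to grip the handle, across its 12 mm width: 115 mm behind the tray's centre (20 mm from the handle's end), half-way up the handle, 17 mm above the carrier's underside; axes as the carrier.
- tray_rear (a point): Middle of the tray's rear face, where the handle joins it, 8 mm above the underside; axes as the carrier.
- dock: The holder, fixed: two black posts 30 mm high (18 mm long in x, 60 mm wide) 40 mm ahead of and behind the tray's centre carry the tray; a metal stop 37 mm high stands 8 mm ahead of the tray's front, and two metal cheeks 62 mm high stand 8 mm from the handle on either side, so the handle cannot be gripped there. Lift the carrier straight up at least 45 mm to clear it. Origin on the table under the tray's centre, axes as the carrier's in it.
- mat: The fixed green mat, 240 x 240 mm, 3 mm thick. Origin: centre of its underside, on the table.
- chamber: The test box, fixed, white with a clear top, 190 (x) x 200 (y) x 105 mm high. Origin: centre of its underside, on the table. Its -x wall (8 mm thick, outer face at x = -95 mm, inner face at x = -87 mm) holds the port, centred at y = +40 mm; the carrier goes in along the box's +x. Inside is a grey deck 36 mm above the table, from 12 mm behind that wall's inner face to the back; the free height above it is 63 mm and free depth from the inner face is 174 mm.
- port: The yellow frame of the port, flush in the wall (the touch-free part), bars 12 mm wide, 8 mm thick. Its pose is that of the box.
- port_mid (a point): Centre of the port's opening on the wall's outer face, 53 mm above the table; axes as the box (x points inwards). The opening is 72 mm wide (y) and 58 mm high: 24 to 82 mm above the table, so its sill lies 12 mm below the deck.
- deck (a point): Point at the height of the deck's top (36 mm above the table), straight behind the middle of the port, on the wall's inner face; axes as the box.
- shutter (a joint): How far the grey shutter over the port is open, m: 0 closed (covers the port), 0.09 fully open (end stop). It slides along the box's -y, moves freely but for 2 N of friction and stays where it is left.
- shutter_grip (a point): Grip point on the axis of the shutter's upright black post, which stands 29 mm out from the box's wall: 16 mm thick (box x), 24 mm wide (box y), 82 to 152 mm above the table; this point is 130 mm above the table. Pinch it from above across its 24 mm width; axes as the box.
- flux_mid (a point): Bystander: amber bottle, 38 mm across, 100 mm tall; its centre.
- screwdriver: Bystander: orange screwdriver, 170 mm long, lying along its x; origin under its middle.
- spool_mid (a point): Bystander: grey empty wire spool, 60 mm across, 40 mm tall; its centre.
- spare_board: Bystander: green circuit board, 85 x 60 mm, 15 mm high; origin under its centre.
- parts_tray: Bystander: blue compartment tray, 70 x 90 x 25 mm; origin under its centre.
- wipe_jar: Bystander: white jar with a red lid, 66 mm across, 75 mm tall; origin under its centre.
Things that resemble listed ones, but are neither listed nor needed, are in the scene too. Of the things that look like the carrier, the larger one is meant.

How it is judged:
On the way, in this order (a step that is already met when the one before it is completed fails the run):
1. the shutter is open (at least 80 mm) (value of joint shutter above 0.08 m), for 0.1 s.
2. the carrier lies flat on the green mat, let go (contact force between carrier and mat above 0.2 N and contact force between the fingers and carrier below 0.1 N and angle between carrier's own z axis and vertical below 0.1 rad and linear speed of carrier below 0.05 m/s), for 0.1 s.
3. the carrier is lifted by its handle: off the mat, the gripper at the handle (contact force between carrier and mat below 0.05 N and contact force between the fingers and carrier above 1 N and x of the grasp point in the frame of carrier below -0.055 m), for 0.1 s.
At the end, for the whole second after the job is handed in: The shutter is at least 80 mm open; the carrier rests flat (within 0.1 rad) and still on the deck in the box, its tray wholly behind the wall's inner face, and at least the last 20 mm of its handle is outside the wall (value of joint shutter above 0.08 m and x of tray_rear in the frame of deck above 0 m and x of handle_grip in the frame of port_mid below 0 m and z of tray_mid in the frame of deck between 0.004 and 0.013 m and angle between carrier's own z axis and vertical below 0.1 rad and contact force between carrier and chamber above 0.2 N and linear speed of carrier below 0.02 m/s); the robot touches nothing.
It fails at once if the port's yellow frame is touched (over 0.5 N) (contact force between anything else and port above 0.5 N).
It fails at once if the carrier is dropped (falls freely more than about 20 mm) (linear speed of carrier above 0.6 m/s and contact force between the fingers and carrier below 0.1 N).
It fails at once if one of the other loose things is moved more than 30 mm (distance of any of flux_mid, screwdriver, spool_mid, spare_board, parts_tray, wipe_jar from where it was at the start of the episode above 0.03 m).
It also fails if it takes over 66 s, if anything falls off the work surface, if the arm or the gripper's body presses on something with over 40 N, if the wrist force passes 120 N, or if a joint passes its speed limit or range.

ROBOT

A 6-joint arm with a two-finger parallel gripper is mounted at the origin on the work surface. World frame = base frame: x ahead of the robot, y to its left, z up, the work surface at z = 0. Lengths are in m, angles in rad, forces in N, time in s.
With the tool pointing down it reaches from about 0.375 to 0.9 m from the base axis. Payload 3.1 kg.
Tool frame: the origin (TCP) lies midway between the tips of the shut fingers; the grasp point (between the pads) lies 19 mm behind it; x points along the fingers, z is the direction in which the jaws open and shut, and the axes are right-handed (so a half turn about x gives the same grasp; the last joint's range is limited). The gripper opens to 87 mm and grips with 3 to 60 N. Pads are 19 mm wide; open, the fingers measure 117 mm over their backs; the gripper's body (75 mm by 190 mm) begins 51 mm behind the grasp point.
Start: joints at [1.01, 0.527, 1.433, -0, 1.181, -0.178], TCP at [0.233, 0.58, 0.223] pointing down, gripper open.
Joint ranges: [-3.08, 3.08], [-0.75, 2.2], [0.22, 2.44], [-1.43, 4.57], [0, 2.65], [-2.85, 2.85]. Speed limits (rad/s): [2.79, 2.79, 3.14, 3.14, 3.14, 3.14].

INTERFACE

Orientations are given as a unit quaternion [x, y, z, w].
In Python, from rig import readout, imaging, robot gives the robot as it stands. The module is installed in compiled form; this text tells all that it offers.
- The arm moves only by the tool play_rows, never from a script. Its argument "rows" is text: rows parted by semicolons, each of 7 numbers parted by spaces: the turn, a rotation vector about the tool's x, y, z in rad, then the shift along the tool's x, y, z in mm, then the closure, from 0 (fully open) to 1 (shut). In form: ax ay az tx ty tz gripper; .... A call has 1 to 8 rows; each row shifts and turns the commanded pose from where the row before left it, along the tool's axes as they then stand; what a row does not reach is not made up. A row lasts 1/12 s, in which the tool goes at most 41.7 mm and 7.16 degrees, less where a joint would pass 70% of its speed; a pose out of reach is approached as far as the arm can. A call with a gripper value outside its range is refused whole. The fingers move at their own pace and stop on an object; "squeeze" is the grip in N (left out, the last holds). Time passes only in rows, so rows that do not move let the fingers close. It gives the time, the measured TCP pose, the force and the opening at its end, in the units of the state.
- readout.get_obs(): the state, without advancing time (a new reading comes with each control period).
- imaging.camera(name): name is "scene" or "top"; returns the picture (480x640x3 uint8, blue, green, red); there is no depth.
- imaging.camera_info(name): a dict with "K" (3x3 intrinsics, pixels), "k1" (the pictures are not rectified: a ray, as slopes to the right and down, at radius r is drawn at 1 + k1 r^2 times it, then the intrinsics apply), "world_to_cam" (4x4, takes a point from world to camera coordinates). Camera axes: x right, y down, z forward; pixel columns grow to the right and rows downward; lengths in m; the calibration is good to about 2 mm. A picture is of the moment at which its call begins. camera_info takes no time and is no camera call.
- robot.hand_in(): hands the job in, once; it reports no verdict.
The state is a dict: "time": time; "q": joint angles; "joint_velocities": joint speeds; "joint_torque": joint torques, N m; "position": TCP position; "tool_rot": TCP orientation; "ft_force": force on the tool from outside, world axes, zero at the start; "moment": the same for the moment, N m; "grip_width": finger opening in m.
Only numpy, scipy, OpenCV 4.12 (cv2) and the standard library are available. Lean on these libraries where they do the work, as an engineer would, in place of code of your own. Each camera call takes 0.05 s, during which the arm holds its last target. There are 200 camera calls.

## Working session

There is one attempt and no reset: what is moved stays moved. The work goes in short steps, Python scripts to look and compute and a tool call to move; the robot and the scene stay as the last step left them, time stands still between calls to the robot, and variables do not carry over. Pictures are saved under pics/ and viewed, about 8 in all and at most 12, crops included, and the job is handed in when it is done.

Besides the shell and the picture viewer there is one more tool, called after ">>>" as name(argument=value, ...) on one line, values as JSON. play_rows: Moves the arm, as the interface text tells. Its arguments: {"type":"object","properties":{"rows":{"type":"string"},"squeeze":{"type":"number"}},"required":["rows"]}

```bash
mkdir -p pics; cat > h.py <<'E'
import numpy as np, cv2
from rig import readout, imaging, robot
from scipy.spatial.transform import Rotation as R
def cam(n):
    i=imaging.camera_info(n); return np.array(i['K'],float),float(i['k1']),np.array(i['world_to_cam'],float)
def ray(n,uv):
    K,k1,T=cam(n); uv=np.atleast_2d(np.array(uv,float))
    p=cv2.undistortPoints(uv[:,None],K,np.array([k1,0,0,0,0.]))[:,0]
    d=np.c_[p,np.ones(len(p))]@T[:3,:3]; o=-T[:3,:3].T@T[:3,3]; return o,d
def onplane(n,uv,z):
    o,d=ray(n,uv); return o+d*((z-o[2])/d[:,2])[:,None]
def proj(n,P):
    K,k1,T=cam(n); P=np.atleast_2d(np.array(P,float))
    return cv2.projectPoints(P,cv2.Rodrigues(T[:3,:3])[0],T[:3,3],K,np.array([k1,0,0,0,0.]))[0][:,0]
E
python3 - <<'E'
from h import *
for n in ('scene','top'):
    cv2.imwrite(f'pics/{n}0.png',imaging.camera(n)); K,k,T=cam(n); print(n,K[0,0],k,-T[:3,:3].T@T[:3,3])
print(readout.get_obs())
E
```

```text
scene 568.2208562925327 -0.05139371729382363 [ 1.2109082  -0.63673972  1.05876026]
top 492.14895248971993 -0.05560690853317618 [ 0.2789217  -0.03350342  1.30504635]
{'time': 0.1, 'q': array([ 1.01051138e+00,  5.28349150e-01,  1.43375675e+00, -7.37899872e-06,
        1.18137989e+00, -1.78473691e-01]), 'joint_velocities': array([ 0.00089718, -0.00219349, -0.00408427, -0.00039816,  0.00061149,
        0.00163806]), 'joint_torque': array([ 7.19649361e-04, -4.40986490e+01, -1.77149892e+01,  6.35924237e-02,
        5.33604529e-02, -3.51650237e-05]), 'position': array([0.23248837, 0.57945743, 0.22168979]), 'tool_rot': array([-0.39631566,  0.58640091,  0.39577027,  0.5851784 ]), 'ft_force': array([ 0.02382322,  0.38237215, -0.71836967]), 'moment': array([-0.01900922,  0.01691162, -0.04389756]), 'grip_width': 0.08697197513929736}
```

View pics/scene0.png

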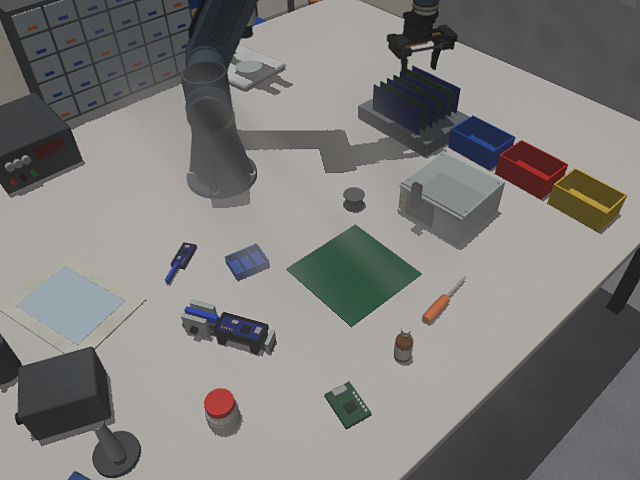

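View pics/top0.png

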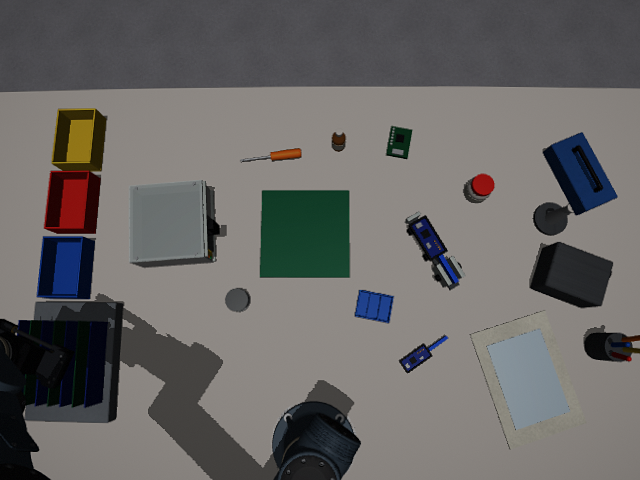

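The scene view shows two carrier lookalikes: a large one in the holder (scene 240,328; top 432,250) and a small one lying loose (scene 182,262; top 423,353). The larger one, in the black and metal holder, fits the description. The box is at scene (450,200) and top (172,222), with its post at top (220,229). The mat is at top (305,233). I'll confirm with one enlarged mosaic.

```bash
python3 - <<'E'
from h import *
t=cv2.imread('pics/top0.png'); s=cv2.imread('pics/scene0.png')
def crop(i,x,y,w,h): return cv2.resize(i[y:y+h,x:x+w],(400,300),interpolation=cv2.INTER_CUBIC)
m=np.vstack([np.hstack([crop(t,390,205,100,75+15-15),crop(s,170,290,120,90)]),np.hstack([crop(t,120,165,120,90+0),crop(s,385,140,136,102)])])
cv2.imwrite('pics/m1.png',m)
E
```

```text
(no output)
```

View pics/m1.png

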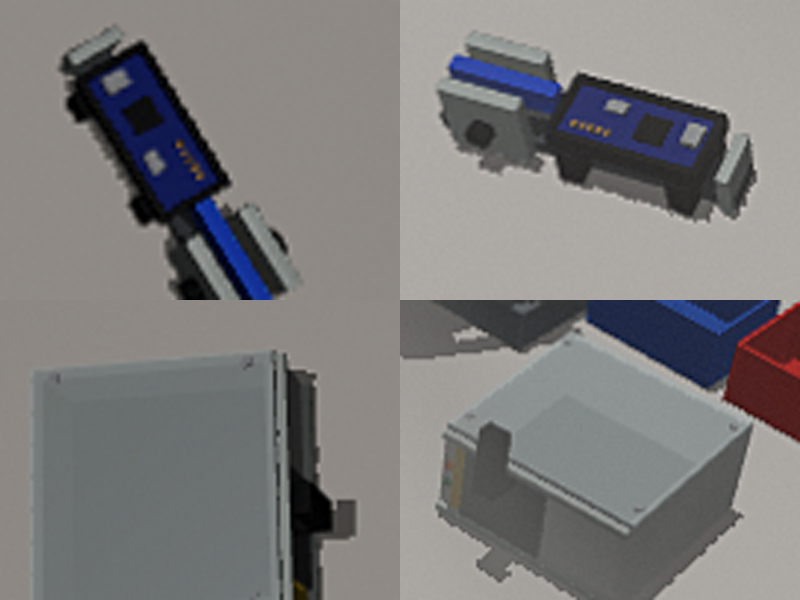

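The mosaic confirms the larger carrier in its holder: black tray with the board, blue handle between metal cheeks. It also shows the box, whose closed shutter's post is at top about (219,229), and yellow frame parts on either side of it. Next I measure.

```bash
python3 - <<'E'
from h import *
np.set_printoptions(precision=4,suppress=True)
t=cv2.imread('pics/top0.png'); s=cv2.imread('pics/scene0.png')
def rep(name,P):
    d=[np.linalg.norm(P[(i+1)%4]-P[i]) for i in range(4)]; e=P[1]-P[0]
    print(name,P[:,:2].tolist(),'sides',np.round(d,4),'c',P.mean(0),'yaw01',np.degrees(np.arctan2(e[1],e[0])))
# carrier tray top z .046: rear-left->front-left...
c=np.array([[160,222],[77,75],[145,42],[230,183]])/4+[390,205]
rep('tray top',onplane('top',c,.046))
cs=(np.array([[548,150],[575,75],[728,115],[718,188]])-[400,0])*0.3+[170,290]
rep('tray scene',onplane('scene',cs,.046))
b=np.array([[32,370],[272,352]])-[0,300]; b=b*.3+[120,165]
g=cv2.cvtColor(t,cv2.COLOR_BGR2HSV)
# mat, board, handle by mask
def mask(img,lo,hi,roi):
    h=cv2.cvtColor(img,cv2.COLOR_BGR2HSV); m=cv2.inRange(h,lo,hi); z=np.zeros_like(m); x,y,w,k=roi; z[y:y+k,x:x+w]=m[y:y+k,x:x+w]
    z=cv2.morphologyEx(z,cv2.MORPH_CLOSE,np.ones((5,5)))
    return max(cv2.findContours(z,0,cv2.CHAIN_APPROX_NONE)[0],key=cv2.contourArea)
m=mask(t,(45,60,20),(95,255,255),(240,170,130,130)); rep('mat top',onplane('top',cv2.boxPoints(cv2.minAreaRect(m)),.003))
m=mask(s,(45,60,20),(95,255,255),(270,210,160,130)); a=cv2.approxPolyDP(m,8,True)[:,0]; print(a); 
if len(a)==4: rep('mat scene',onplane('scene',a,.003))
m=mask(t,(105,120,40),(130,255,255),(400,205,70,90)); P=onplane('top',m[:,0],.05); rep('board+handle',np.array(cv2.boxPoints(cv2.minAreaRect(P[:,:2].astype(np.float32)))))
D=(np.array([[175,32],[352,125],[232,230],[47,128]]))*.34+[385,140]
for z in(.105,.108): rep('lid scene %g'%z,onplane('scene',D,z))
E
python3 - <<'E'
import sys; sys.path.insert(0,'.')
import cv2,numpy as np
t=cv2.imread('pics/top0.png')
cv2.imwrite('pics/box.png',cv2.resize(t[172:274,125:235],(770,714),interpolation=cv2.INTER_CUBIC)[:600])
a=cv2.resize(t[172:274,125:235],(616,571),interpolation=cv2.INTER_CUBIC); cv2.imwrite('pics/box.png',a)
E
```

```text
tray top [[0.45951521262836437, -0.29900349274841964], [0.5565256782676267, -0.2484579411051802], [0.578697452523493, -0.29383082310048303], [0.48497772804283756, -0.34540114650029285]] sides [0.1094 0.0505 0.107  0.0529] c [ 0.5199 -0.2967  0.046 ] yaw01 27.520953307011922
tray scene [[0.5020014469006316, -0.3503923673564618], [0.4628090433764057, -0.3024220970136508], [0.5582590957983448, -0.245796718930275], [0.599613035962046, -0.28560376798821135]] sides [0.0619 0.111  0.0574 0.1172] c [ 0.5307 -0.2961  0.046 ] yaw01 129.2493186250096
mat top [[0.661356292341114, 0.15117521203274722], [0.6608380780889951, -0.09094947598242276], [0.42149083362027034, -0.08902084637517316], [0.4210836596306915, 0.14496357605652843]] sides [0.2421 0.2394 0.234  0.2404] c [0.5412 0.029  0.003 ] yaw01 -90.12262873495727
[[355 225]
 [359 245]
 [340 235]
 [294 264]
 [351 326]
 [420 274]]
board+handle [[0.39165186882019043, -0.3434589207172394], [0.4115690588951111, -0.3786396086215973], [0.5713251829147339, -0.28819534182548523], [0.5514079928398132, -0.2530146539211273]] sides [0.0404 0.1836 0.0404 0.1836] c [ 0.4815 -0.3158] yaw01 -60.484066
lid scene 0.105 [[0.4521496839190614, 0.46260138306855225], [0.6490225200159719, 0.4719923699519841], [0.6636748335054993, 0.2836084160665622], [0.46814248954759274, 0.26735737138601656]] sides [0.1971 0.189  0.1962 0.1959] c [0.5582 0.3714 0.105 ] yaw01 2.730983022865271
lid scene 0.108 [[0.45453631675989603, 0.4591434665938763], [0.650789900266961, 0.46850491464877253], [0.6653961257168405, 0.2807135120448868], [0.47047881790508317, 0.2645135841243049]] sides [0.1965 0.1884 0.1956 0.1953] c [0.5603 0.3682 0.108 ] yaw01 2.730983022865244
```

View pics/box.png

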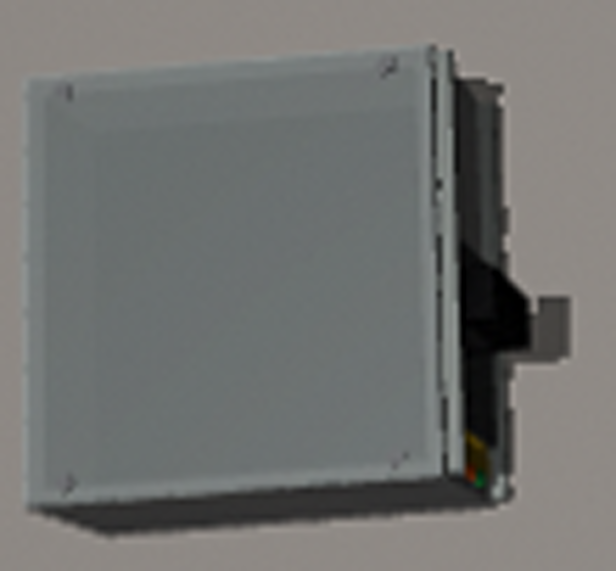

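```bash
python3 - <<'E'
from h import *
np.set_printoptions(precision=4,suppress=True)
C=np.array([[28,80],[430,47],[440,477],[28,508]])/5.6+[125,172]
P=onplane('top',C,.105);print(P, [np.linalg.norm(P[i]-P[i-1]) for i in range(4)])
F=np.array([[450,48],[462,475]])/5.6+[125,172]
P=onplane('top',F,.105);print('front edge',P,np.degrees(np.arctan2(*(P[0]-P[1])[[1,0]])))
print('post',onplane('scene',[417.6,184.2],.152), onplane('top',np.array([[500,315]])/5.6+[125,172],.152))
t=cv2.imread('pics/top0.png');s=cv2.imread('pics/scene0.png')
g=lambda c:cv2.LUT(c,(255*(np.arange(256)/255)**.45).astype(np.uint8))
a=cv2.resize(g(t[205:265,195:235]),(400,600),interpolation=cv2.INTER_CUBIC);b=cv2.resize(g(s[170:230,395:435]),(400,600),interpolation=cv2.INTER_CUBIC)
cv2.imwrite('pics/post.png',np.hstack([a,b]))
E
```

```text
[[0.6429 0.4737 0.105 ]
 [0.6575 0.2872 0.105 ]
 [0.4589 0.2729 0.105 ]
 [0.4445 0.4583 0.105 ]] [np.float64(0.1989864761177408), np.float64(0.18708090950483372), np.float64(0.1991561795075138), np.float64(0.18591900146280327)]
front edge [[0.657  0.2779 0.105 ]
 [0.4598 0.2631 0.105 ]] 4.29639015361737
post [[0.5345 0.2514 0.152 ]] [[0.5223 0.2382 0.152 ]]
```

View pics/post.png

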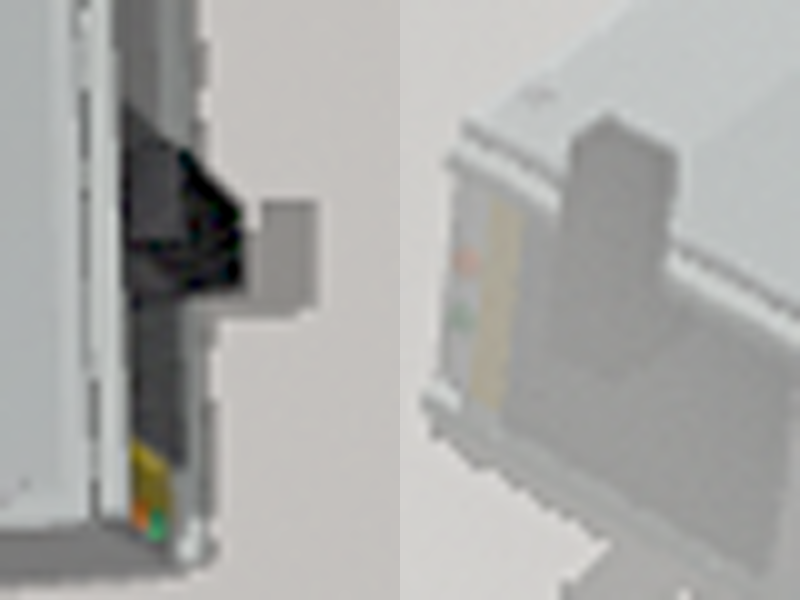

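```bash
python3 - <<'E'
from h import *
np.set_printoptions(precision=4,suppress=True)
a=onplane('scene',[417.5,184.7],.152)[0]; b=onplane('top',[210.5,224.8],.152)[0]
o1,d1=ray('scene',[417.5,184.7]);o2,d2=ray('top',[210.5,224.8]);d1=d1[0];d2=d2[0]
k=np.linalg.lstsq(np.c_[d1,-d2],o2-o1,rcond=None)[0]; tri=(o1+k[0]*d1+o2+k[1]*d2)/2
print(a,b,tri)
y=np.radians(4.3); bx=np.array([-np.sin(y),np.cos(y)]); by=np.array([-np.cos(y),-np.sin(y)])
f=np.array([.561,.276]); c=f+.095*bx
for p in(a,b): print('post in box',(p[:2]-c)@bx,(p[:2]-c)@by)
print('center',c,'port',c-.095*bx+.04*by)
print('shadow/port yellow bar lower scene', onplane('scene',[[395+9.5,170+30]],.053))
E
```

```text
[0.5356 0.2497 0.152 ] [0.5308 0.2478 0.152 ] [0.5328 0.2502 0.1492]
post in box -0.11927405920619792 0.027292017412700192
post in box -0.12088373308789532 0.032201171764987144
center [0.5539 0.3707] port [0.5211 0.273 ]
shadow/port yellow bar lower scene [[0.4814 0.2729 0.053 ]]
```

```bash
cat >> h.py <<'E'
np.set_printoptions(precision=4,suppress=True)
Y=4.3
def Rt(tilt_dir_deg,tilt_deg,jaw_deg=None):
    """tool x = down tilted by tilt towards heading; jaws horizontal, at heading+90 (or jaw_deg when vertical)"""
    a=np.radians(tilt_dir_deg); t=np.radians(tilt_deg)
    x=np.array([np.cos(a)*np.sin(t),np.sin(a)*np.sin(t),-np.cos(t)])
    j=np.radians(tilt_dir_deg+90); z=np.array([np.cos(j),np.sin(j),0]); return np.c_[x,np.cross(z,x),z]
def go(grasp,Rm):
    """grasp point target; prints turn & shifts. shift in tool axes before / after the turn"""
    o=readout.get_obs(); R0=R.from_quat(o['tool_rot']).as_matrix(); p=np.array(grasp)+.019*Rm[:,0]
    for s in (1,-1):
        M=Rm@np.diag([1,s,s]); rv=R.from_matrix(R0.T@M).as_rotvec()
        print('opt',s,'turn',rv,'rows>=%.1f'%(np.linalg.norm(rv)/.125),'shift now-axes mm',1000*R0.T@(p-o['position']),'after-axes',1000*M.T@(p-o['position']))
    print('tcp',o['position'],'->',p,'q',o['q'],'t',o['time'],'F',o['ft_force'],'w',o['grip_width'])
E
python3 - <<'E'
from h import *
go([.533,.248,.23],Rt(94.3,0))
E
```

```text
opt 1 turn [-2.0277 -0.0008 -0.0021] rows>=16.2 shift now-axes mm [  10.9219 -402.3769 -195.5994] after-axes [  10.6898  353.0564 -274.8135]
opt -1 turn [ 1.1139 -0.0019  0.0007] rows>=8.9 shift now-axes mm [  10.9219 -402.3769 -195.5994] after-axes [  10.6898 -353.0564  274.8135]
tcp [0.2325 0.5795 0.2217] -> [0.533 0.248 0.211] q [ 1.0105  0.5283  1.4338 -0.      1.1814 -0.1785] t 0.1 F [ 0.0238  0.3824 -0.7184] w 0.08697197513929736
```

>>> play_rows(rows="0 0 0 -20 0 0 0;0 0 0 -20 -30 -14.6 0;0 0 0 0 -37 -18 0;0 0 0 0 -37 -18 0;0 0 0 0 -37 -18 0;0 0 0 0 -37 -18 0;0 0 0 0 -37 -18 0;0 0 0 0 -37 -18 0")

```text
time: 0.77
position: [0.4217, 0.3706, 0.2623]
tool_rot: [-0.396, 0.586, 0.396, 0.585]
ft_force: [0.7, -0.0, -0.4]
grip_width: 0.0868
```

>>> play_rows(rows="0 0 0 0 -37 -18 0;0 0 0 0 -37 -18 0;0 0 0 0 -37 -18 0;0 0 0 0 -37 -18 0;0.12 0 0 0 0 0 0;0.12 0 0 0 0 0 0;0.12 0 0 0 0 0 0;0.12 0 0 0 0 0 0")

```text
time: 1.43
position: [0.5314, 0.2497, 0.2619]
tool_rot: [-0.243, 0.665, 0.243, 0.663]
ft_force: [0.0, 1.0, -0.6]
grip_width: 0.0872
```

>>> play_rows(rows="0.12 0 0 0 0 0 0;0.12 0 0 0 0 0 0;0.12 0 0 0 0 0 0;0.12 0 0 0 0 0 0;0.12 0 0 0 0 0 0;0.034 0 0 0 0 0 0;0 0 0 0 0 0 0;0 0 0 0 0 0 0")

```text
time: 2.1
position: [0.5312, 0.2503, 0.2622]
tool_rot: [-0.027, 0.707, 0.027, 0.706]
ft_force: [-0.7, -0.1, -0.2]
grip_width: 0.087
```

```bash
python3 - <<'E'
from h import *
go([.533,.248,.135],Rt(94.3,0))
s=imaging.camera('scene');t=imaging.camera('top')
p=proj('scene',[.533,.248,.13])[0].astype(int);q=proj('top',[.533,.248,.13])[0].astype(int);print(p,q)
a=cv2.resize(s[p[1]-60:p[1]+60,p[0]-40:p[0]+40],(400,600),interpolation=cv2.INTER_CUBIC);b=cv2.resize(t[q[1]-60:q[1]+60,q[0]-40:q[0]+40],(400,600),interpolation=cv2.INTER_CUBIC)
cv2.imwrite('pics/p5.png',np.hstack([a,b]))
E
```

```text
opt 1 turn [-3.1405 -0.0002 -0.0014] rows>=25.1 shift now-axes mm [146.1745  -2.4123   1.7149] after-axes [146.1755   2.4318  -1.5912]
opt -1 turn [ 0.0011 -0.0009  0.0001] rows>=0.0 shift now-axes mm [146.1745  -2.4123   1.7149] after-axes [146.1755  -2.4318   1.5912]
tcp [0.5312 0.2503 0.2622] -> [0.533 0.248 0.116] q [0.2502 0.4337 1.4829 0.     1.2258 0.174 ] t 2.1 F [-0.6714 -0.0909 -0.2352] w 0.08704942002035364
[415 191] [212 225]
```

View pics/p5.png

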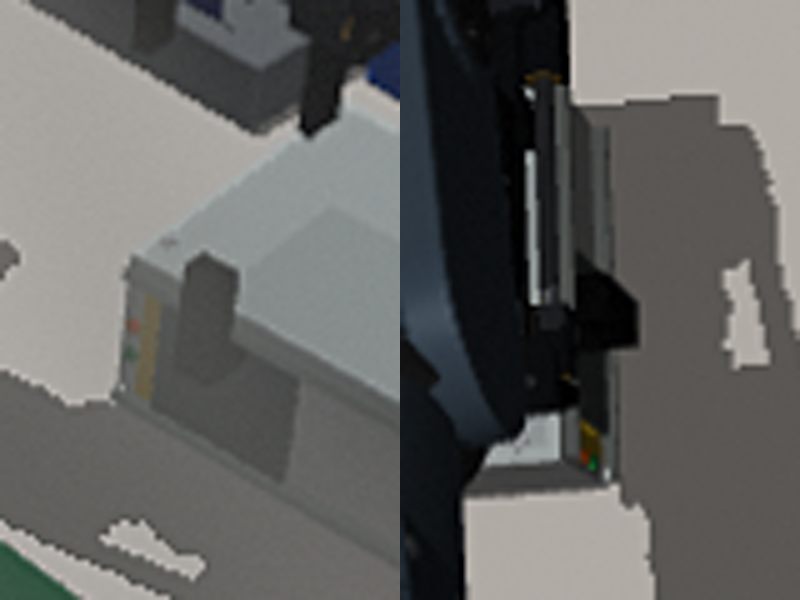

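The post is still at its place (scene about 417,184). The gripper stands above it, and one finger shows at scene (439,157). I go down and pinch.

>>> play_rows(rows="0 0 0 35 -1 1.5 0;0 0 0 35 0 0 0;0 0 0 25 0 0 0;0 0 0 20 0 0 0;0 0 0 20 0 0 0;0 0 0 11 0 0 0;0 0 0 0 0 0 0;0 0 0 0 0 0 0")

```text
time: 2.87
position: [0.5331, 0.2495, 0.1164]
tool_rot: [-0.027, 0.707, 0.027, 0.706]
ft_force: [-0.1, -0.4, 0.9]
grip_width: 0.0871
```

>>> play_rows(rows="0 0 0 0 0 0 1;0 0 0 0 0 0 1;0 0 0 0 0 0 1;0 0 0 0 0 0 1;0 0 0 0 0 0 1;0 0 0 0 0 0 1;0 0 0 0 0 0 1;0 0 0 0 0 0 1", squeeze=20)

```text
time: 3.53
position: [0.5331, 0.2495, 0.1166]
tool_rot: [-0.027, 0.707, 0.027, 0.707]
ft_force: [0.3, -0.9, -0.3]
grip_width: 0.0414
```

```bash
python3 - <<'E'
from h import *
go([.533,.248,.135],Rt(94.3,0)); y=np.radians(4.3); o=readout.get_obs()
print(R.from_quat(o['tool_rot']).as_matrix().T@(90*np.array([np.cos(y),np.sin(y),0])))
E
```

```text
opt 1 turn [ 3.1416  0.     -0.    ] rows>=25.1 shift now-axes mm [ 0.5897 -1.4712 -0.1714] after-axes [0.5897 1.4712 0.1714]
opt -1 turn [-0.  0.  0.] rows>=0.0 shift now-axes mm [ 0.5897 -1.4712 -0.1714] after-axes [ 0.5897 -1.4712 -0.1714]
tcp [0.5331 0.2495 0.1166] -> [0.533 0.248 0.116] q [ 0.248   0.6173  1.6191 -0.      0.9052  0.173 ] t 3.5333 F [ 0.3074 -0.8736 -0.3089] w 0.041436374034714826
[ 0.0007  0.0012 90.    ]
```

>>> play_rows(rows="0 0 0 0 0 0 1;0 0 0 0 0 0 1;0 0 0 0 0 0 1;0 0 0 0 0 0 1;0 0 0 0 0 0 1;0 0 0 0 0 0 1")

```text
time: 4.03
position: [0.5331, 0.2495, 0.1165]
tool_rot: [-0.027, 0.707, 0.027, 0.707]
ft_force: [-0.3, -0.6, 0.0]
grip_width: 0.0237
```

>>> play_rows(rows="0 0 0 0 0 6 1;0 0 0 0 0 10 1;0 0 0 0 0 14 1;0 0 0 0 0 16 1;0 0 0 0 0 16 1;0 0 0 0 0 14 1;0 0 0 0 0 10 1;0 0 0 0 0 2 1")

```text
time: 4.7
position: [0.6127, 0.2556, 0.1161]
tool_rot: [-0.027, 0.715, 0.026, 0.699]
ft_force: [-20.4, -1.7, 16.7]
grip_width: 0.0245
```

>>> play_rows(rows="0 0 0 0 0 2 1;0 0 0 0 0 2 1;0 0 0 0 0 0 1;0 0 0 0 0 0 1")

```text
time: 5.03
position: [0.6126, 0.2556, 0.116]
tool_rot: [-0.028, 0.717, 0.026, 0.696]
ft_force: [-23.8, -2.3, 17.7]
grip_width: 0.0241
```

>>> play_rows(rows="0 0 0 0 0 -6 1;0 0 0 0 0 0 0.6;0 0 0 0 0 0 0.4;0 0 0 0 0 0 0.4;0 0 0 0 0 0 0.4;0 0 0 -20 0 0 0.4;0 0 0 -35 0 0 0;0 0 0 -40 0 0 0")

```text
time: 5.7
position: [0.6187, 0.2554, 0.21]
tool_rot: [-0.027, 0.708, 0.026, 0.705]
ft_force: [0.1, -0.6, -0.3]
grip_width: 0.0584
```

>>> play_rows(rows="0 0 0 -20 0 -25 0;0 0 0 0 -40 0 0;0 0 0 0 -40 0 0;0 0 0 0 -40 0 0;0 0 0 0 -40 0 0;0 0 0 0 -40 0 0;0 0 0 0 0 0 0")

```text
time: 6.28
position: [0.6117, 0.0466, 0.232]
tool_rot: [-0.026, 0.705, 0.022, 0.708]
ft_force: [1.0, 0.2, 0.1]
grip_width: 0.0867
```

```bash
python3 - <<'E'
from h import *
go([.533,.05,.2],Rt(94.3,0))
s=imaging.camera('scene');t=imaging.camera('top');cv2.imwrite('pics/s6.png',s);cv2.imwrite('pics/t6.png',t)
g=lambda c:cv2.LUT(c,(255*(np.arange(256)/255)**.45).astype(np.uint8))
a=cv2.resize(g(s[150:270,385:485]),(400,480),interpolation=cv2.INTER_CUBIC);b=cv2.resize(g(t[165:285,150:250]),(400,480),interpolation=cv2.INTER_CUBIC)
cv2.imwrite('pics/p6.png',np.hstack([a,b]))
E
```

```text
opt 1 turn [ 3.1345  0.0076 -0.0057] rows>=25.1 shift now-axes mm [ 50.6757   8.9353 -78.4304] after-axes [51.0032 -9.241  78.1823]
opt -1 turn [-0.007   0.0036  0.0048] rows>=0.1 shift now-axes mm [ 50.6757   8.9353 -78.4304] after-axes [ 51.0032   9.241  -78.1823]
tcp [0.6117 0.0466 0.232 ] -> [0.533 0.05  0.181] q [-0.1037  0.5     1.4554 -0.0045  1.1817 -0.1701] t 6.2833 F [0.9895 0.2205 0.0587] w 0.086678765621975
```

View pics/p6.png

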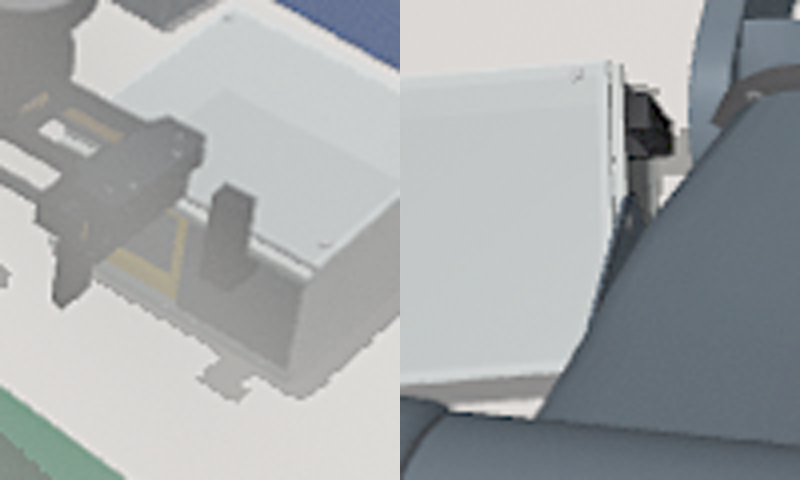

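```bash
python3 - <<'E'
from h import *
print('now',onplane('scene',[443,197.5],.152),onplane('top',[209,191.5],.152))
t0=cv2.imread('pics/top0.png');t6=cv2.imread('pics/t6.png');s0=cv2.imread('pics/scene0.png');s6=cv2.imread('pics/s6.png')
g=lambda c:cv2.LUT(c,(255*(np.arange(256)/255)**.4).astype(np.uint8))
# same-size patches before/after: top centre & scene
A=[g(i[y-15:y+15,x-15:x+15]) for i,x,y in((t0,211,226),(t6,209,193),(s0,418,192),(s6,443,205))]
A=[cv2.resize(a,(300,300),interpolation=cv2.INTER_CUBIC) for a in A]
cv2.imwrite('pics/p7.png',np.vstack([np.hstack(A[:2]),np.hstack(A[2:])]))
E
```

```text
now [[0.6099 0.2591 0.152 ]] [[0.6142 0.2553 0.152 ]]
```

View pics/p7.png

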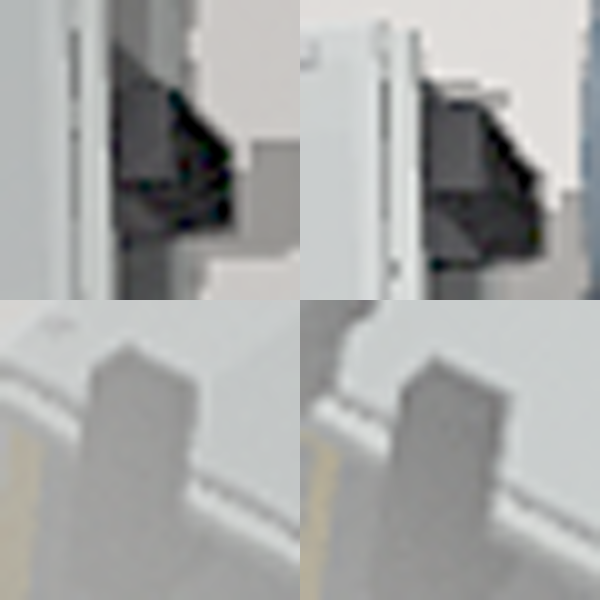

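Both views show the port uncovered, but the post has only moved about 75–80 mm, where 90 is expected. I'll pinch it again and push, watching the force.

```bash
python3 - <<'E'
from h import *
go([.611,.2555,.2],Rt(94.3,0))
E
```

```text
opt 1 turn [ 3.1374 -0.0001 -0.0031] rows>=25.1 shift now-axes mm [ 50.7767 202.4945  14.8888] after-axes [  50.7398 -202.431   -15.8469]
opt -1 turn [-0.0042  0.002  -0.    ] rows>=0.0 shift now-axes mm [ 50.7767 202.4945  14.8888] after-axes [ 50.7398 202.431   15.8469]
tcp [0.6104 0.0525 0.2317] -> [0.611  0.2555 0.181 ] q [-0.0967  0.4999  1.4565  0.0004  1.1833 -0.1676] t 6.3833 F [0.715  1.0172 0.5726] w 0.08709395904582089
```

>>> play_rows(rows="0 0 0 0 36 3 0;0 0 0 0 40 3 0;0 0 0 0 40 3 0;0 0 0 0 40 3 0;0 0 0 0 36 3 0;0 0 0 0 10 0 0;0 0 0 20 0 0 0.4;0 0 0 30 0 0 0.4")

```text
time: 7.05
position: [0.6111, 0.261, 0.1846]
tool_rot: [-0.027, 0.703, 0.029, 0.71]
ft_force: [0.5, -0.2, -0.2]
grip_width: 0.0801
```

>>> play_rows(rows="0 0 0 30 0 0 0.4;0 0 0 25 0 0 0.4;0 0 0 15 0 0 0.4;0 0 0 4 0 0 0.9;0 0 0 0 0 0 0.9;0 0 0 0 0 0 0.9;0 0 0 0 0 0 0.9;0 0 0 0 0 0 0.9", squeeze=30)

```text
time: 7.72
position: [0.61, 0.2576, 0.1093]
tool_rot: [-0.026, 0.705, 0.027, 0.708]
ft_force: [2.0, 0.4, -0.3]
grip_width: 0.0283
```

>>> play_rows(rows="0 0 0 0 0 0 0.9;0 0 0 0 0 3 0.9;0 0 0 0 0 3 0.9;0 0 0 0 0 3 0.9;0 0 0 0 0 3 0.9;0 0 0 0 0 0 0.9")

```text
time: 8.22
position: [0.6125, 0.2578, 0.109]
tool_rot: [-0.027, 0.713, 0.026, 0.7]
ft_force: [-18.9, -2.1, 17.4]
grip_width: 0.0238
```

The post stops again at x = 0.6125 with 19 N. In the box frame that is y = -50 mm, exactly 90 mm from closed (+40), so it is at the end stop; the shutter had started about 10 mm open. I release it and go to the carrier.

>>> play_rows(rows="0 0 0 0 0 -6 0.9;0 0 0 0 0 -4 0.5;0 0 0 0 0 0 0.4;0 0 0 0 0 0 0.4;0 0 0 0 0 0 0.4;0 0 0 -25 0 0 0.4;0 0 0 -40 0 0 0.3;0 0 0 -40 0 0 0")

```text
time: 8.88
position: [0.6098, 0.2567, 0.2114]
tool_rot: [-0.027, 0.708, 0.026, 0.705]
ft_force: [1.8, 0.5, 0.9]
grip_width: 0.0582
```

```bash
python3 - <<'E'
from h import *
go([.522,-.296,.25],Rt(29,0))
E
```

```text
opt 1 turn [-2.0024 -0.0042 -0.0046] rows>=16.0 shift now-axes mm [ -18.4196 -544.6944 -128.79  ] after-axes [ -19.5586  344.7535 -440.8862]
opt -1 turn [ 1.1392 -0.0041  0.0037] rows>=9.1 shift now-axes mm [ -18.4196 -544.6944 -128.79  ] after-axes [ -19.5586 -344.7535  440.8862]
tcp [0.6098 0.2567 0.2114] -> [ 0.522 -0.296  0.231] q [ 0.23    0.5916  1.3411 -0.0001  1.2142  0.1555] t 8.8833 F [1.7977 0.4616 0.8692] w 0.05823477667409001
```

>>> play_rows(rows="0 0 0 -18 -30 -7 0;0 0 0 0 -39 -9.3 0;0 0 0 0 -39 -9.3 0;0 0 0 0 -39 -9.3 0;0 0 0 0 -39 -9.3 0;0 0 0 0 -39 -9.3 0;0 0 0 0 -39 -9.3 0;0 0 0 0 -39 -9.3 0")

```text
time: 9.55
position: [0.5611, -0.0523, 0.2304]
tool_rot: [-0.026, 0.707, 0.026, 0.707]
ft_force: [0.2, -0.1, 0.1]
grip_width: 0.0871
```

>>> play_rows(rows="0 0 0 0 -39 -9.3 0;0 0 0 0 -39 -9.3 0;0 0 0 0 -39 -9.3 0;0 0 0 0 -39 -9.3 0;0 0 0 0 -39 -9.3 0;0 0 0 0 -39 -9.3 0;0.12 0 0 0 -9 -1 0;0.12 0 0 0 0 0 0")

```text
time: 10.22
position: [0.5227, -0.3016, 0.2301]
tool_rot: [0.062, 0.704, -0.063, 0.705]
ft_force: [-0.4, 0.3, -0.5]
grip_width: 0.0869
```

>>> play_rows(rows="0.12 0 0 0 0 0 0;0.12 0 0 0 0 0 0;0.12 0 0 0 0 0 0;0.12 0 0 0 0 0 0;0.12 0 0 0 0 0 0;0.12 0 0 0 0 0 0;0.12 0 0 0 0 0 0;0.059 0 0 0 0 0 0")

```text
time: 10.88
position: [0.5231, -0.2972, 0.2302]
tool_rot: [0.36, 0.609, -0.36, 0.608]
ft_force: [-0.8, 0.5, -0.6]
grip_width: 0.0872
```

>>> play_rows(rows="0 0 0 0 0 0 0;0 0 0 0 0 0 0")

```text
time: 11.05
position: [0.5231, -0.2971, 0.2302]
tool_rot: [0.358, 0.61, -0.358, 0.609]
ft_force: [0.0, 0.2, 0.3]
grip_width: 0.0874
```

```bash
python3 - <<'E'
from h import *
go([.522,-.296,.052],Rt(29,0))
s=imaging.camera('scene')
cv2.imwrite('pics/s8.png',s)
p=proj('scene',[.51,-.30,.046])[0].astype(int);print(p)
C=s[p[1]-60:p[1]+45,p[0]-70:p[0]+70]; cv2.imwrite('pics/p8.png',cv2.resize(C,(800,600),interpolation=cv2.INTER_CUBIC)); print(p-[70,60],800/140)
E
```

```text
opt 1 turn [-3.1395 -0.0003 -0.0007] rows>=25.1 shift now-axes mm [197.2471  -0.4073  -1.3819] after-axes [197.2464   0.4507   1.4655]
opt -1 turn [ 0.0021 -0.0004  0.0002] rows>=0.0 shift now-axes mm [197.2471  -0.4073  -1.3819] after-axes [197.2464  -0.4507  -1.4655]
tcp [ 0.5231 -0.2971  0.2302] -> [ 0.522 -0.296  0.033] q [-0.702   0.4874  1.4847 -0.      1.17    0.3605] t 11.05 F [0.0212 0.2208 0.2898] w 0.08742911386708596
[235 324]
[165 264] 5.714285714285714
```

View pics/p8.png

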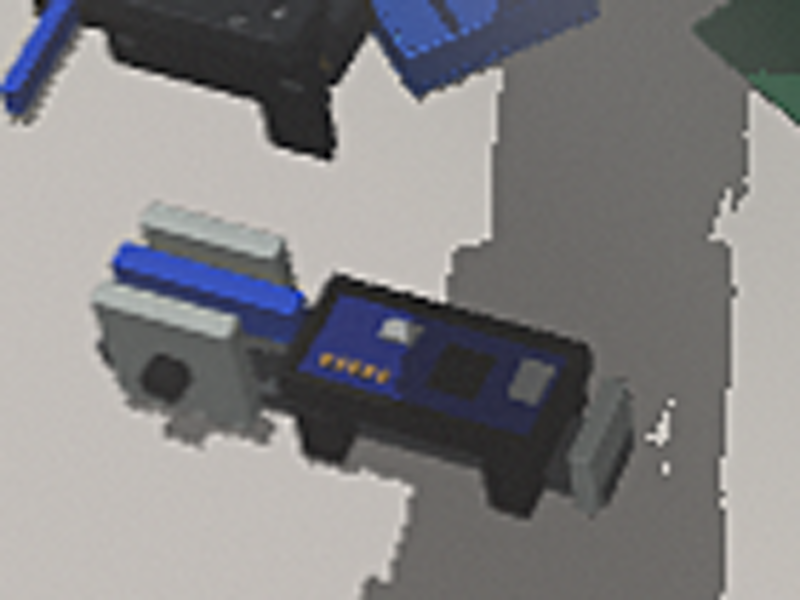

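```bash
python3 - <<'E'
from h import *
f=lambda c:np.array(c)/5.714+[165,264]
P=onplane('scene',f([[337,275],[590,348],[548,437],[283,378]]),.046);print(P,P.mean(0),[np.linalg.norm(P[i]-P[i-1]) for i in range(4)])
for a,b in((0,1),(3,2)): print(np.degrees(np.arctan2(*(P[b]-P[a])[[1,0]])))
H=onplane('scene',f([[118,258],[301,301]]),.058);print(H,np.degrees(np.arctan2(*(H[1]-H[0])[[1,0]])),np.linalg.norm(H[1]-H[0]))
t=cv2.imread('pics/top0.png');h=cv2.cvtColor(t,cv2.COLOR_BGR2HSV)
m=cv2.inRange(h,(105,120,130),(130,255,255));z=np.zeros_like(m);z[245:295,430:470]=m[245:295,430:470]
v=np.argwhere(z)[:,::-1];W=onplane('top',v.astype(float),.058)[:,:2];c=W.mean(0);u=np.linalg.svd(W-c)[2][0];print('handle top',c,np.degrees(np.arctan2(u[1],u[0])),np.ptp((W-c)@u),len(v))
E
```

```text
[[ 0.4642 -0.2993  0.046 ]
 [ 0.5589 -0.2467  0.046 ]
 [ 0.5811 -0.2836  0.046 ]
 [ 0.4914 -0.343   0.046 ]] [ 0.5239 -0.2932  0.046 ] [np.float64(0.05143623245250182), np.float64(0.10838669032213956), np.float64(0.04302773639956601), np.float64(0.1075404025102897)]
29.0577136611094
33.51959582764976
[[ 0.4084 -0.3628  0.058 ]
 [ 0.4741 -0.3209  0.058 ]] 32.5066164164698 0.07792519751512325
handle top [ 0.4382 -0.3422] -150.21012214038245 0.07672392222529623 128
```

Both views agree: tray centre about (0.522, -0.295), yaw about 30°. I descend with the tips just above the underside level and grip.

>>> play_rows(rows="-0.014 0 0 30 0 -2 0;0 0 0 40 0 0 0;0 0 0 40 0 0 0;0 0 0 35 0 0 0;0 0 0 25 0 0 0;0 0 0 17 0 0 0;0 0 0 10 0 0 0;0 0 0 0 0 0 0")

```text
time: 11.77
position: [0.5209, -0.2942, 0.0312]
tool_rot: [0.355, 0.614, -0.354, 0.61]
ft_force: [-0.5, -0.5, -0.3]
grip_width: 0.0869
```

>>> play_rows(rows="0 0 0 0 0 0 0.9;0 0 0 0 0 0 0.9;0 0 0 0 0 0 0.9;0 0 0 0 0 0 0.9;0 0 0 0 0 0 0.9;0 0 0 0 0 0 0.9;0 0 0 0 0 0 0.9;0 0 0 0 0 0 0.9", squeeze=30)

```text
time: 12.43
position: [0.5224, -0.2953, 0.0342]
tool_rot: [0.354, 0.612, -0.354, 0.612]
ft_force: [-0.8, -0.0, 3.5]
grip_width: 0.0519
```

>>> play_rows(rows="0 0 0 0 0 0 0.9;0 0 0 -4 0 0 0.9;0 0 0 -10 0 0 0.9;0 0 0 -15 0 0 0.9;0 0 0 -20 0 0 0.9;0 0 0 -20 0 0 0.9;0 0 0 0 0 0 0.9")

```text
time: 13.02
position: [0.5243, -0.2966, 0.1065]
tool_rot: [0.354, 0.609, -0.355, 0.615]
ft_force: [0.4, 0.1, -1.0]
grip_width: 0.0518
```

```bash
python3 - <<'E'
from h import *
y=np.radians(4.3); bx=np.array([-np.sin(y),np.cos(y)])
port=np.array([.522,.272]); print('mat placing', port-bx*.29, port-bx*.24)
go([.536,.05,.13],Rt(94.3,0))
s=imaging.camera('scene'); p=proj('scene',[.51,-.30,.1])[0].astype(int)
cv2.imwrite('pics/p9.png',cv2.resize(s[p[1]-75:p[1]+60,p[0]-90:p[0]+90],(800,600),interpolation=cv2.INTER_CUBIC))
E
```

```text
mat placing [ 0.5437 -0.0172] [0.54   0.0327]
opt 1 turn [ 2.0167  0.0018 -0.0087] rows>=16.1 shift now-axes mm [  -6.1049  182.7395 -294.7771] after-axes [  -4.5187 -344.7937  -37.7015]
opt -1 turn [-1.1249  0.0077  0.0016] rows>=9.0 shift now-axes mm [  -6.1049  182.7395 -294.7771] after-axes [ -4.5187 344.7937  37.7015]
tcp [ 0.5243 -0.2966  0.1065] -> [0.536 0.05  0.111] q [-0.7003  0.6443  1.5952  0.0001  0.8946  0.3495] t 13.0167 F [ 0.4319  0.079  -0.9926] w 0.05184121585906319
```

View pics/p9.png

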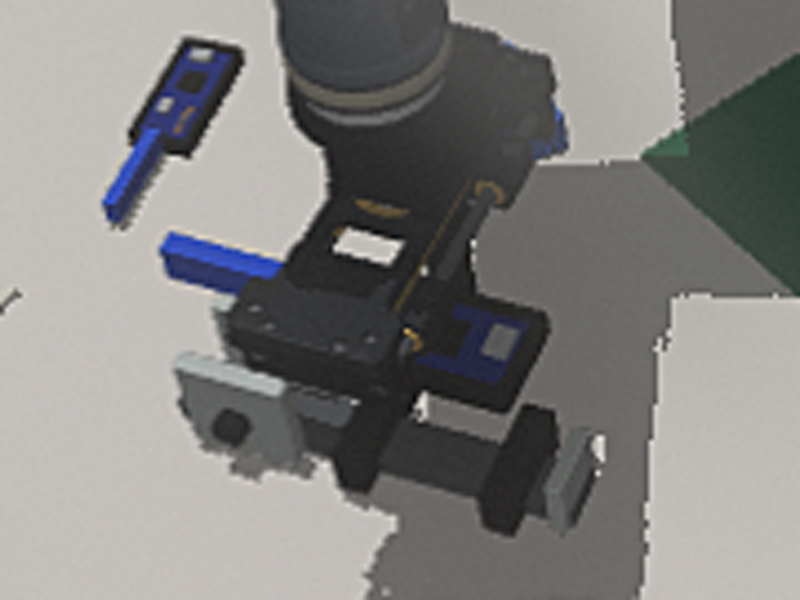

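The carrier is lifted level, gripped 51.8 mm across the tray and clear of the posts. Next I turn it to the box's direction and carry it over the mat.

>>> play_rows(rows="-0.06 0 0 -20 0 0 0.9;-0.12 0 0 -10 0 0 0.9;-0.12 0 0 0 0 0 0.9;-0.12 0 0 0 0 0 0.9;-0.12 0 0 0 0 0 0.9;-0.12 0 0 0 0 0 0.9;-0.12 0 0 0 0 0 0.9;-0.12 0 0 0 0 0 0.9")

```text
time: 13.73
position: [0.5212, -0.2943, 0.131]
tool_rot: [0.052, 0.706, -0.05, 0.704]
ft_force: [-0.3, -0.4, -1.4]
grip_width: 0.0517
```

>>> play_rows(rows="-0.12 0 0 0 0 0 0.9;-0.105 0 0 0 0 0 0.9;0 0 0 0 10 1 0.9;0 0 0 0 25 3 0.9;0 0 0 0 35 4 0.9;0 0 0 0 38 5 0.9;0 0 0 0 38 5 0.9;0 0 0 0 38 5 0.9")

```text
time: 14.4
position: [0.53, -0.1073, 0.1316]
tool_rot: [-0.025, 0.707, 0.026, 0.706]
ft_force: [1.2, 0.3, -1.3]
grip_width: 0.0518
```

>>> play_rows(rows="0 0 0 0 38 5 0.9;0 0 0 0 38 5 0.9;0 0 0 0 34 4 0.9;0 0 0 0 20 2 0.9;0 0 0 0 10 1 0.9;0 0 0 0 0 0 0.9;0 0 0 0 0 0 0.9")

```text
time: 14.98
position: [0.5374, 0.0311, 0.1322]
tool_rot: [-0.027, 0.707, 0.026, 0.706]
ft_force: [-0.2, -0.7, -1.2]
grip_width: 0.0514
```

```bash
python3 - <<'E'
from h import *
go([.540,.03,.0268],Rt(94.3,0))
E
```

```text
opt 1 turn [-3.1415 -0.0006 -0.0012] rows>=25.1 shift now-axes mm [124.3698  -1.2142   2.6379] after-axes [124.3713   1.2639  -2.5393]
opt -1 turn [ 0.0001 -0.0008  0.0004] rows>=0.0 shift now-axes mm [124.3698  -1.2142   2.6379] after-axes [124.3713  -1.2639   2.5393]
tcp [0.5374 0.0311 0.1322] -> [0.54   0.03   0.0078] q [-0.1496  0.5405  1.7353 -0.0007  0.8664 -0.2243] t 14.9833 F [-0.2447 -0.7328 -1.2079] w 0.05142679480328786
```

>>> play_rows(rows="0 0 0 30 0 2.5 0.9;0 0 0 35 0 0 0.9;0 0 0 25 0 0 0.9;0 0 0 15 0 0 0.9;0 0 0 10 0 0 0.9;0 0 0 4 0 0 0.9;0 0 0 0 0 0 0.9;0 0 0 0 0 0 0.9")

```text
time: 15.65
position: [0.541, 0.0304, 0.0141]
tool_rot: [-0.026, 0.706, 0.026, 0.707]
ft_force: [0.6, -0.4, -0.8]
grip_width: 0.052
```

>>> play_rows(rows="0 0 0 2 0 0 0.9;0 0 0 1.5 0 0 0.9;0 0 0 0 0 0 0.9;0 0 0 0 0 0 0.9")

```text
time: 15.98
position: [0.5405, 0.0313, 0.0106]
tool_rot: [-0.027, 0.706, 0.027, 0.707]
ft_force: [0.1, 0.2, -1.2]
grip_width: 0.0517
```

>>> play_rows(rows="0 0 0 1.5 0 0 0.9;0 0 0 1 0 0 0.9;0 0 0 0 0 0 0.9;0 0 0 0 0 0 0.9")

```text
time: 16.32
position: [0.5401, 0.0313, 0.0075]
tool_rot: [-0.027, 0.707, 0.027, 0.707]
ft_force: [-0.7, -0.1, -1.4]
grip_width: 0.0514
```

>>> play_rows(rows="0 0 0 1 0 0 0.9;0 0 0 0 0 0 0.9;0 0 0 0 0 0 0.9")

```text
time: 16.57
position: [0.5403, 0.0313, 0.0072]
tool_rot: [-0.027, 0.706, 0.026, 0.707]
ft_force: [-2.0, 0.1, 6.2]
grip_width: 0.0513
```

>>> play_rows(rows="0 0 0 1 0 0 0.9;0 0 0 0 0 0 0.9;0 0 0 0 0 0 0.9")

```text
time: 16.82
position: [0.5403, 0.0312, 0.0071]
tool_rot: [-0.027, 0.706, 0.026, 0.707]
ft_force: [-3.0, 1.3, 13.2]
grip_width: 0.0517
```

>>> play_rows(rows="0 0 0 -1.5 0 0 0.9;0 0 0 0 0 0 0;0 0 0 0 0 0 0;0 0 0 0 0 0 0;0 0 0 0 0 0 0;0 0 0 0 0 0 0;0 0 0 -15 0 0 0;0 0 0 -30 0 0 0")

```text
time: 17.48
position: [0.5376, 0.0315, 0.0495]
tool_rot: [-0.026, 0.709, 0.027, 0.704]
ft_force: [1.2, 0.5, 0.0]
grip_width: 0.0849
```

>>> play_rows(rows="0 0 0 -40 0 0 0;0 0 0 -40 0 0 0;0 0 0 -30 0 0 0;0 0 0 0 -30 0 0;0 0 0 0 -40 0 0;0 0 0 0 -40 0 0;0 0 0 0 -40 0 0;0 0 0 0 -40 0 0")

```text
time: 18.15
position: [0.5542, -0.1598, 0.1621]
tool_rot: [-0.027, 0.707, 0.027, 0.707]
ft_force: [0.3, -0.4, -0.1]
grip_width: 0.0868
```

```bash
python3 - <<'E'
from h import *
o=readout.get_obs()
t=imaging.camera('top');s=imaging.camera('scene');cv2.imwrite('pics/t10.png',t);cv2.imwrite('pics/s10.png',s)
C=np.array([.540,.031]);y=np.radians(94.3);u=np.array([np.cos(y),np.sin(y)]);g=C-.117*u;print('grip',g)
go([*g,.025+.12],Rt(94.3,52))
a=cv2.resize(t[180:300,250:390],(400,343),interpolation=cv2.INTER_CUBIC);b=cv2.resize(s[215:335,280:420],(400,343),interpolation=cv2.INTER_CUBIC)
cv2.imwrite('pics/p10.png',np.hstack([a,b]))
E
```

```text
grip [ 0.5488 -0.0857]
opt 1 turn [ 2.8171  1.3812 -0.0088] rows>=25.1 shift now-axes mm [28.557  94.6566 -1.9727] after-axes [ 92.3301 -35.3937   1.2993]
opt -1 turn [-0.0042  0.0058  0.9117] rows>=7.3 shift now-axes mm [28.557  94.6566 -1.9727] after-axes [92.3301 35.3937 -1.2993]
tcp [ 0.556  -0.1649  0.1623] -> [ 0.5476 -0.0707  0.1333] q [-0.4799  0.5415  1.6103 -0.0022  0.9848 -0.5477] t 18.25 F [0.4049 0.0857 0.4679] w 0.08725612068197595
```

View pics/p10.png

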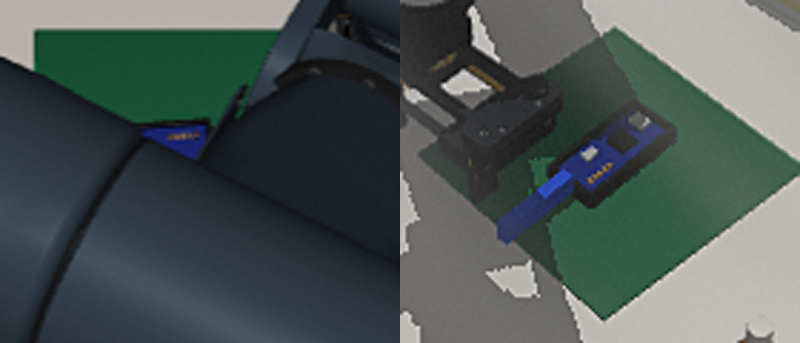

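The carrier lies flat on the mat, with the handle towards -y (crop right: handle end near (503,228), tray at (620,150)). I tilt the tool and verify the handle line numerically.

>>> play_rows(rows="0 0 0.06 0 0 0 0;0 0 0.12 0 0 0 0;0 0 0.12 0 0 0 0;0 0 0.12 0 0 0 0;0 0 0.12 0 0 0 0;0 0 0.12 0 0 0 0;0 0 0.12 0 0 0 0;0 0 0.12 0 0 0 0")

```text
time: 18.92
position: [0.5548, -0.1586, 0.1625]
tool_rot: [0.285, 0.647, 0.333, 0.624]
ft_force: [0.1, -0.3, 0.2]
grip_width: 0.0869
```

>>> play_rows(rows="0 0 0.01 0 0 0 0.4;0 0 0 0 0 0 0.4;0 0 0 0 0 0 0.4")

```text
time: 19.17
position: [0.5544, -0.1574, 0.1621]
tool_rot: [0.286, 0.647, 0.334, 0.623]
ft_force: [0.0, -0.2, 0.4]
grip_width: 0.0741
```

```bash
python3 - <<'E'
from h import *
s=imaging.camera('scene');t=imaging.camera('top');cv2.imwrite('pics/s11.png',s);cv2.imwrite('pics/t11.png',t)
H=onplane('scene',[[316,294.8],[337.8,278.7]],.031);print(H,np.degrees(np.arctan2(*(H[1]-H[0])[[1,0]])))
for n,im,z in(('scene',s,.031),('top',t,.031)):
    h=cv2.cvtColor(im,cv2.COLOR_BGR2HSV);m=cv2.inRange(h,(105,150,60),(130,255,255))
    v=np.argwhere(m)[:,::-1].astype(float);W=onplane(n,v,z)[:,:2]
    k=(abs(W[:,0]-.545)<.04)&(W[:,1]>-.13)&(W[:,1]<-.02);
    if k.sum()>10:
        Q=W[k];c=Q.mean(0);u=np.linalg.svd(Q-c)[2][0];print(n,k.sum(),c,np.degrees(np.arctan2(u[1],u[0])),Q.min(0),Q.max(0))
go([.5488,-.0857,.06],Rt(94.3,52))
E
```

```text
[[ 0.5553 -0.1054  0.031 ]
 [ 0.5528 -0.0344  0.031 ]] 92.00367874117899
scene 130 [ 0.5501 -0.0471] -88.71662846150755 [ 0.5357 -0.1132] [ 0.5706 -0.02  ]
top 41 [ 0.5438 -0.0333] 128.25249284915552 [ 0.5241 -0.0466] [ 0.5511 -0.0201]
opt 1 turn [-3.1397  0.0002 -0.0012] rows>=25.1 shift now-axes mm [138.9662 -37.3614  -0.5114] after-axes [138.9695  37.3486   0.5435]
opt -1 turn [ 0.0019 -0.0007 -0.0001] rows>=0.0 shift now-axes mm [138.9662 -37.3614  -0.5114] after-axes [138.9695 -37.3486  -0.5435]
tcp [ 0.5547 -0.157   0.1633] -> [ 0.5477 -0.0708  0.0483] q [-0.7659  0.8309  1.3554  0.5575  1.6957 -0.992 ] t 19.2667 F [ 0.3101 -0.2603 -0.1215] w 0.0663751388501837
```

>>> play_rows(rows="0 0 0 25 -7 0 0.4;0 0 0 35 -9 -0.5 0.4;0 0 0 35 -9 0 0.4;0 0 0 28 -8 0 0.4;0 0 0 16 -4 0 0.4;0 0 0 0 0 0 0.4;0 0 0 7 -9 0 0.4;0 0 0 7 -9 0 0.4")

```text
time: 19.93
position: [0.5491, -0.0725, 0.0257]
tool_rot: [0.285, 0.646, 0.334, 0.625]
ft_force: [0.5, 0.4, 0.3]
grip_width: 0.0523
```

>>> play_rows(rows="0 0 0 6 -8 0 0.4;0 0 0 0 0 0 0.4;0 0 0 0 0 0 0.4")

```text
time: 20.18
position: [0.5476, -0.0723, 0.0145]
tool_rot: [0.287, 0.646, 0.334, 0.623]
ft_force: [0.1, 0.2, 0.3]
grip_width: 0.0521
```

```bash
python3 - <<'E'
from h import *
go([.5488,-.0857,.025],Rt(94.3,52))
E
```

```text
opt 1 turn [ 3.141  -0.004  -0.0011] rows>=25.1 shift now-axes mm [1.9363 0.0484 0.2288] after-axes [ 1.936  -0.0532 -0.2301]
opt -1 turn [-0.0006  0.0007 -0.0026] rows>=0.0 shift now-axes mm [1.9363 0.0484 0.2288] after-axes [1.936  0.0532 0.2301]
tcp [ 0.5476 -0.0723  0.0145] -> [ 0.5477 -0.0708  0.0133] q [-0.678   1.0122  1.5009  0.6262  1.3906 -1.1192] t 20.1833 F [0.1188 0.1899 0.3206] w 0.05207910653485671
```

>>> play_rows(rows="0 0 0 1 0 0 1;0 0 0 0 0 0 1;0 0 0 0 0 0 1;0 0 0 0 0 0 1;0 0 0 0 0 0 1;0 0 0 0 0 0 1;0 0 0 0 0 0 1;0 0 0 0 0 0 1", squeeze=60)

```text
time: 20.85
position: [0.5474, -0.0709, 0.0142]
tool_rot: [0.287, 0.646, 0.334, 0.623]
ft_force: [0.1, -0.4, 0.4]
grip_width: 0.0115
```

>>> play_rows(rows="0 0 0 0 0 0 1;0 0 0 0 0 0 1;0 0 0 -1 1.3 0 1;0 0 0 -3 4 0 1;0 0 0 -4 5.1 0 1;0 0 0 -6 7.7 0 1;0 0 0 -6 7.7 0 1;0 0 0 -5 6.4 0 1")

```text
time: 21.52
position: [0.5477, -0.071, 0.0563]
tool_rot: [0.286, 0.646, 0.334, 0.623]
ft_force: [1.1, 0.1, -1.5]
grip_width: 0.0115
```

>>> play_rows(rows="0 0 0 -2 2.5 0 1;0 0 0 0 0 0 1;0 0 0 0 0 0 1")

```text
time: 21.77
position: [0.5475, -0.0711, 0.0584]
tool_rot: [0.286, 0.646, 0.334, 0.623]
ft_force: [0.1, -0.3, -1.1]
grip_width: 0.0114
```

```bash
python3 - <<'E'
from h import *
go([.5488,-.0857,.067],Rt(94.3,52))
s=imaging.camera('scene');t=imaging.camera('top');cv2.imwrite('pics/s12.png',s);cv2.imwrite('pics/t12.png',t)
a=cv2.resize(s[160:340,280:520],(800,600),interpolation=cv2.INTER_CUBIC);cv2.imwrite('pics/p12.png',a)
E
```

```text
opt 1 turn [-3.1412  0.0023  0.0006] rows>=25.1 shift now-axes mm [ 2.1207 -2.233   0.1876] after-axes [ 2.1239  2.2298 -0.1893]
opt -1 turn [ 0.0004  0.0004 -0.0014] rows>=0.0 shift now-axes mm [ 2.1207 -2.233   0.1876] after-axes [ 2.1239 -2.2298  0.1893]
tcp [ 0.5475 -0.0711  0.0584] -> [ 0.5477 -0.0708  0.0553] q [-0.6762  0.9401  1.5123  0.6211  1.4384 -1.0833] t 21.7667 F [ 0.077  -0.3007 -1.0782] w 0.011387518413408442
```

View pics/p12.png

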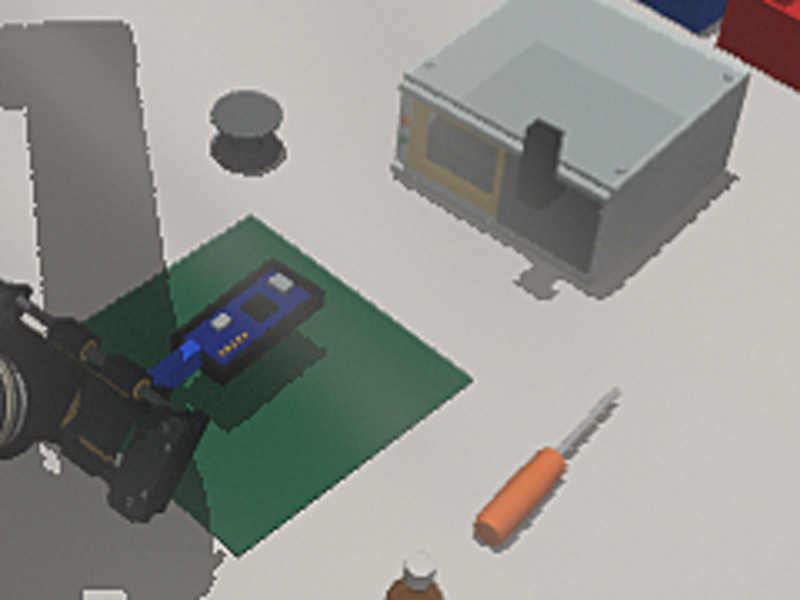

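The carrier hangs about level from the handle. The opened port is fully visible, with inner corners near crop (432,113), (500,150), (495,193) and (428,157). I use these to fix the port centre and the tray's line.

```bash
python3 - <<'E'
from h import *
f=lambda c:np.array(c)/3.3333+[280,160]
y=np.radians(4.3); bx=np.array([-np.sin(y),np.cos(y),0])
def onwall(n,uv,p0):
    o,d=ray(n,uv); return o+d*(((p0-o)@bx)/(d@bx))[:,None]
s=cv2.imread('pics/s12.png')
h=cv2.cvtColor(s,cv2.COLOR_BGR2HSV);m=cv2.inRange(h,(12,50,60),(35,255,255));z=np.zeros_like(m);z[185:230,398:436]=m[185:230,398:436]
v=np.argwhere(z)[:,::-1];print('yellow',len(v),v.min(0),v.max(0))
hull=cv2.convexHull(v.astype(np.int32))
a=cv2.approxPolyDP(hull,2.0,True)[:,0];print('hull',a.tolist())
p0=np.array([.522,.272,.053])
print('outer',onwall('scene',a.astype(float),p0))
print('inner',onwall('scene',f([[432,113],[500,150],[495,193],[428,157]]),p0))
P=onplane('scene',f([[172,335],[275,260],[325,292],[222,383]]),.063);print('tray',P,P.mean(0),[np.linalg.norm(P[i]-P[i-1]) for i in range(4)])
for a,b in((0,1),(3,2)): print(np.degrees(np.arctan2(*(P[b]-P[a])[[1,0]])))
t=cv2.imread('pics/t12.png');h=cv2.cvtColor(t,cv2.COLOR_BGR2HSV);m=cv2.inRange(h,(105,100,40),(130,255,255));z=np.zeros_like(m);z[190:280,255:355]=m[190:280,255:355]
v=np.argwhere(z)[:,::-1].astype(float);W=onplane('top',v,.063)[:,:2]
print('top blue',len(v),W.min(0),W.max(0),W.mean(0))
r=cv2.minAreaRect(W.astype(np.float32));print(r)
E
```

```text
yellow 235 [402 190] [431 224]
hull [[428, 224], [402, 209], [404, 190], [431, 205]]
outer [[0.5668 0.2754 0.0226]
 [0.4795 0.2688 0.0217]
 [0.4794 0.2688 0.089 ]
 [0.5669 0.2754 0.0897]]
inner [[0.4982 0.2702 0.0866]
 [0.564  0.2752 0.0879]
 [0.5655 0.2753 0.0437]
 [0.4993 0.2703 0.0409]]
tray [[ 0.521  -0.0254  0.063 ]
 [ 0.5161  0.082   0.063 ]
 [ 0.5644  0.0859  0.063 ]
 [ 0.5784 -0.0301  0.063 ]] [0.545  0.0281 0.063 ] [np.float64(0.05764233298901343), np.float64(0.10751532628188809), np.float64(0.048510749347545117), np.float64(0.11684638952174181)]
92.62667611833733
96.89373562087495
top blue 336 [ 0.5153 -0.0049] [0.5601 0.078 ] [0.5399 0.0416]
((0.5384949445724487, 0.03619089350104332), (0.04133811220526695, 0.08506368100643158), 4.158482551574707)
```

The top view gives the carrier's heading as 94.2° and a line that meets the port within 1–2 mm of its centre (x about 0.522). Underside is at about 0.047. I advance to just short of the port and check again.

>>> play_rows(rows="0 0 0 7.9 6.2 0 1;0 0 0 15.8 12.3 0 1;0 0 0 19.7 15.4 0 1;0 0 0 19.7 15.4 0 1;0 0 0 19.7 15.4 0 1;0 0 0 19.7 15.4 0 1;0 0 0 15.8 12.3 0 1;0 0 0 7.9 6.2 0 1")

```text
time: 22.53
position: [0.5334, 0.0923, 0.0585]
tool_rot: [0.287, 0.647, 0.335, 0.621]
ft_force: [-0.4, -0.7, -1.6]
grip_width: 0.012
```

>>> play_rows(rows="0 0 0 0 0 0 1;0 0 0 0 0 0 1")

```text
time: 22.7
position: [0.5353, 0.089, 0.0582]
tool_rot: [0.286, 0.647, 0.334, 0.623]
ft_force: [0.3, -0.1, -1.5]
grip_width: 0.0115
```

```bash
python3 - <<'E'
from h import *
y=np.radians(94.3);u=np.array([np.cos(y),np.sin(y)]);g0=np.array([.5488,-.0857])
g=g0+.160*u; go([*g,.067],Rt(94.3,52))
s=imaging.camera('scene');t=imaging.camera('top');cv2.imwrite('pics/s13.png',s);cv2.imwrite('pics/t13.png',t)
a=cv2.resize(s[160:260,350:470],(400,333),interpolation=cv2.INTER_CUBIC);b=cv2.resize(t[180:280,190:310],(400,333),interpolation=cv2.INTER_CUBIC);cv2.imwrite('pics/p13.png',np.hstack([a,b]))
h=cv2.cvtColor(t,cv2.COLOR_BGR2HSV);m=cv2.inRange(h,(105,100,40),(130,255,255));z=np.zeros_like(m);z[190:280,205:300]=m[190:280,205:300]
v=np.argwhere(z)[:,::-1].astype(float);W=onplane('top',v,.063)[:,:2]
print('top blue',len(v),W.min(0),W.max(0),cv2.minAreaRect(W.astype(np.float32)))
E
```

```text
opt 1 turn [-3.1411  0.003  -0.0012] rows>=25.1 shift now-axes mm [ 1.5531 -2.4243  0.3303] after-axes [ 1.5579  2.4212 -0.3302]
opt -1 turn [ 0.0004 -0.0008 -0.0019] rows>=0.0 shift now-axes mm [ 1.5531 -2.4243  0.3303] after-axes [ 1.5579 -2.4212  0.3302]
tcp [0.5353 0.089  0.0582] -> [0.5357 0.0888 0.0553] q [-0.4615  0.8983  1.7043  0.7973  1.2454 -1.0866] t 22.7 F [ 0.3341 -0.1473 -1.4674] w 0.011484981208815822
top blue 298 [0.4092 0.1638] [0.5576 0.2365] ((0.492810994386673, 0.21748876571655273), (0.06585580110549927, 0.15483903884887695), 73.4085693359375)
```

The picture budget is used up (12 viewed, and I go on without more). From here I check numerically.

```bash
cat > chk.py <<'E'
from h import *
def board(n,im,z,lo=(.47,.10),hi=(.60,.30)):
    h=cv2.cvtColor(im,cv2.COLOR_BGR2HSV);m=cv2.inRange(h,(105,100,40),(130,255,255))
    v=np.argwhere(m)[:,::-1].astype(float);W=onplane(n,v,z)[:,:2];k=((W>lo)&(W<hi)).all(1)
    q=np.zeros_like(m);vi=v[k].astype(int);q[vi[:,1],vi[:,0]]=255;q=cv2.morphologyEx(q,cv2.MORPH_CLOSE,np.ones((5,5)))
    c=max(cv2.findContours(q,0,cv2.CHAIN_APPROX_NONE)[0],key=cv2.contourArea)[:,0].astype(float)
    W=onplane(n,c,z)[:,:2].astype(np.float32);return cv2.boxPoints(cv2.minAreaRect(W)),cv2.minAreaRect(W)
E
python3 - <<'E'
from chk import *
for n,f in(('top','pics/t13.png'),('scene','pics/s13.png')):
    print(n,board(n,cv2.imread(f),.063))
y=np.radians(94.3);u=np.array([np.cos(y),np.sin(y)]);C=np.array([.5488,-.0857])+.277*u;print('robot says tray centre',C,'at port',C+u*(.272-C[1])/u[1])
E
```

```text
top (array([[0.5044, 0.2349],
       [0.5071, 0.1671],
       [0.5486, 0.1688],
       [0.5459, 0.2365]], dtype=float32), ((0.5265060663223267, 0.20182675123214722), (0.04148661345243454, 0.06780904531478882), 2.300299882888794))
scene (array([[0.5099, 0.2011],
       [0.5175, 0.1024],
       [0.5545, 0.1052],
       [0.5469, 0.2039]], dtype=float32), ((0.5322001576423645, 0.15316572785377502), (0.03713776171207428, 0.09902673214673996), 4.365775108337402))
robot says tray centre [0.528  0.1905] at port [0.5219 0.272 ]
```

>>> play_rows(rows="0 0 0 7.9 6.2 0 1;0 0 0 11.8 9.2 0 1;0 0 0 11.8 9.2 0 1;0 0 0 11.8 9.2 0 1;0 0 0 11.8 9.2 0 1;0 0 0 7.9 6.2 0 1;0 0 0 3.9 3.1 0 1;0 0 0 0 0 0 1")

```text
time: 23.47
position: [0.5281, 0.1753, 0.0588]
tool_rot: [0.286, 0.647, 0.335, 0.622]
ft_force: [-1.0, -0.5, -2.3]
grip_width: 0.0117
```

```bash
python3 - <<'E'
from chk import *
y=np.radians(94.3);u=np.array([np.cos(y),np.sin(y)]);g0=np.array([.5488,-.0857])
g=g0+.323*u; go([*g,.067],Rt(94.3,52))
for n in('top','scene'):
    im=imaging.camera(n);cv2.imwrite(f'pics/{n}14.png',im);print(n,board(n,im,.063,(.47,.12),(.60,.36)))
E
```

```text
opt 1 turn [-3.1406  0.0044 -0.0038] rows>=25.1 shift now-axes mm [62.2599 43.9416  1.2648] after-axes [ 62.1388 -44.1178  -1.0709]
opt -1 turn [ 0.001  -0.0024 -0.0028] rows>=0.0 shift now-axes mm [62.2599 43.9416  1.2648] after-axes [62.1388 44.1178  1.0709]
tcp [0.5281 0.1753 0.0588] -> [0.5235 0.2513 0.0553] q [-0.3215  0.8873  1.7645  0.915   1.1628 -1.0782] t 23.4667 F [-0.9585 -0.4704 -2.2844] w 0.01167947883910485
top (array([[0.4708, 0.2828],
       [0.4708, 0.2828],
       [0.476 , 0.283 ],
       [0.476 , 0.283 ]], dtype=float32), ((0.47344011068344116, 0.28292614221572876), (0.00521043362095952, 7.334892870858312e-08), 2.665299892425537))
scene (array([[0.5112, 0.2304],
       [0.5141, 0.1972],
       [0.5255, 0.1982],
       [0.5226, 0.2314]], dtype=float32), ((0.5183493494987488, 0.21428167819976807), (0.011408807709813118, 0.033306002616882324), 5.029152870178223))
```

>>> play_rows(rows="0 0 0 7.9 6.2 0.5 1;0 0 0 11.8 9.2 0.5 1;0 0 0 11.8 9.2 0 1;0 0 0 11.8 9.2 0 1;0 0 0 11.8 9.2 0 1;0 0 0 4.9 3.8 0 1;0 0 0 0 0 0 1;0 0 0 0 0 0 1")

```text
time: 24.23
position: [0.5245, 0.2493, 0.0587]
tool_rot: [0.286, 0.646, 0.334, 0.623]
ft_force: [0.5, -0.2, -1.1]
grip_width: 0.0113
```

```bash
python3 - <<'E'
from chk import *
y=np.radians(94.3);u=np.array([np.cos(y),np.sin(y)]);g0=np.array([.5488,-.0857])
g=g0+.323*u; go([*g,.058],Rt(94.3,52))
s=imaging.camera('scene');cv2.imwrite('pics/s15.png',s)
h=cv2.cvtColor(s,cv2.COLOR_BGR2HSV)
# bright-blue handle visible and yellow frame extents
m=cv2.inRange(h,(105,120,60),(130,255,255));v=np.argwhere(m)[:,::-1];k=(v[:,0]>380)&(v[:,0]<440)&(v[:,1]>180)&(v[:,1]<240);print('blue px',k.sum(),v[k].min(0) if k.any() else '',v[k].max(0) if k.any() else '')
print('wall predicted px, port mid',proj('scene',[.522,.272,.053]),'handle joint, end',proj('scene',np.c_[[g-.0*u+.062*u,g-.018*u],[.07,.07]]))
E
```

```text
opt 1 turn [-3.1413  0.0031  0.0002] rows>=25.1 shift now-axes mm [ 9.2772 -8.5068 -0.8635] after-axes [9.294  8.4888 0.86  ]
opt -1 turn [ 0.0003  0.0001 -0.002 ] rows>=0.0 shift now-axes mm [ 9.2772 -8.5068 -0.8635] after-axes [ 9.294  -8.4888 -0.86  ]
tcp [0.5245 0.2493 0.0587] -> [0.5235 0.2513 0.0463] q [-0.1896  0.8839  1.7857  1.0247  1.1005 -1.0565] t 24.2333 F [ 0.5411 -0.2067 -1.1408] w 0.011333603626237794
blue px 1 [417 203] [417 203]
wall predicted px, port mid [[415.5953 207.6188]] handle joint, end [[422.307  197.976 ]
 [403.3541 212.8303]]
```

>>> play_rows(rows="0 0 0 1.2 -1.6 0 1;0 0 0 1.9 -2.4 0 1;0 0 0 1.9 -2.4 0 1;0 0 0 0.6 -0.8 0 1;0 0 0 0 0 0 1;0 0 0 0 0 0 1")

```text
time: 24.78
position: [0.5243, 0.2493, 0.0495]
tool_rot: [0.287, 0.646, 0.334, 0.623]
ft_force: [0.5, 0.7, -1.0]
grip_width: 0.0114
```

>>> play_rows(rows="0 0 0 0.6 -0.8 0 1;0 0 0 0 0 0 1;0 0 0 0.6 -0.8 0 1;0 0 0 0 0 0 1")

```text
time: 25.12
position: [0.5243, 0.2495, 0.0476]
tool_rot: [0.287, 0.646, 0.334, 0.623]
ft_force: [-0.4, -0.8, -2.5]
grip_width: 0.0115
```

>>> play_rows(rows="0 0 0 0.6 -0.8 0 1;0 0 0 0 0 0 1;0 0 0 0 0 0 1")

```text
time: 25.37
position: [0.5244, 0.2496, 0.0471]
tool_rot: [0.287, 0.646, 0.335, 0.623]
ft_force: [0.6, -0.7, 0.6]
grip_width: 0.0115
```

>>> play_rows(rows="0 0 0 0.4 -0.5 0 1;0 0 0 0 0 0 1;0 0 0 0 0 0 1")

```text
time: 25.62
position: [0.5244, 0.2496, 0.0468]
tool_rot: [0.287, 0.646, 0.335, 0.623]
ft_force: [-0.7, -2.4, 5.8]
grip_width: 0.0114
```

On the deck: 5.8 N, at the expected height. I open moderately and retreat along the tool axis.

>>> play_rows(rows="0 0 0 -0.3 0.4 0 1;0 0 0 0 0 0 0.6;0 0 0 0 0 0 0.6;0 0 0 0 0 0 0.6;0 0 0 0 0 0 0.6;0 0 0 0 0 0 0.6;0 0 0 0 0 0 0.6;0 0 0 -4 0 0 0.6")

```text
time: 26.28
position: [0.524, 0.2466, 0.0487]
tool_rot: [0.287, 0.647, 0.334, 0.623]
ft_force: [0.1, -0.0, -0.6]
grip_width: 0.0341
```

>>> play_rows(rows="0 0 0 -10 0 0 0.6;0 0 0 -20 0 0 0.6;0 0 0 -30 0 0 0.6;0 0 0 -35 0 0 0.6;0 0 0 -35 0 0 0.6;0 0 0 -35 0 0 0.6;0 0 0 -35 0 0 0.6;0 0 0 0 0 0 0.6")

```text
time: 26.95
position: [0.5403, 0.0827, 0.1751]
tool_rot: [0.285, 0.643, 0.332, 0.628]
ft_force: [0.5, -0.3, -0.2]
grip_width: 0.0344
```

```bash
python3 - <<'E'
from chk import *
o=readout.get_obs();print(o['position'],o['ft_force'],o['grip_width'],o['time'])
s=imaging.camera('scene');t=imaging.camera('top');cv2.imwrite('pics/s16.png',s);cv2.imwrite('pics/t16.png',t)
h=cv2.cvtColor(s,cv2.COLOR_BGR2HSV);m=cv2.inRange(h,(105,120,50),(130,255,255));v=np.argwhere(m)[:,::-1];k=(v[:,0]>380)&(v[:,0]<470)&(v[:,1]>160)&(v[:,1]<250)
v=v[k];W=onplane('scene',v.astype(float),.064)[:,:2];k2=W[:,1]<.31;W=W[k2];print(len(v),'handle seen y',W.min(0),W.max(0)); 
b=W[W[:,1]<W[:,1].min()+.03];print('end',b.mean(0))
y=np.radians(94.3);u=np.array([np.cos(y),np.sin(y)]);e=np.array([.5258,.2347])-.018*u
print('expected end',e,proj('scene',[*e,.064]),'tray rear',e+.08*u)
h=cv2.cvtColor(t,cv2.COLOR_BGR2HSV);m=cv2.inRange(h,(100,60,40),(130,255,255));v=np.argwhere(m)[:,::-1];k=(v[:,0]>120)&(v[:,0]<245)&(v[:,1]>180)&(v[:,1]<275);v=v[k]
W=onplane('top',v.astype(float),.052)[:,:2];print('top',len(v),W.min(0) if len(v) else '',W.max(0) if len(v) else '',W.mean(0) if len(v) else '')
# bystanders: change vs first scene picture
s0=cv2.imread('pics/scene0.png');d=cv2.absdiff(s,s0).max(2)
for nm,(x,yy,w,hh) in dict(flux=(390,325,28,40),driver=(418,272,52,52),spool=(338,182,32,32),board=(320,378,55,52),parts=(222,240,50,42),jar=(200,385,45,52)).items(): print(nm,(d[yy:yy+hh,x:x+w]>40).mean())
E
```

```text
[0.5403 0.0827 0.1751] [ 0.5172 -0.2659 -0.2431] 0.034357765557651736 26.95
51 handle seen y [0.5189 0.2178] [0.5312 0.2695]
end [0.5257 0.2321]
expected end [0.5271 0.2168] [[403.0627 215.0846]] tray rear [0.5212 0.2965]
top 1920 [0.4231 0.1814] [0.6721 0.2803] [0.5298 0.2137]
flux 0.0
driver 0.0
spool 0.5224609375
board 0.0
parts 0.0
jar 0.0
```

The handle end is seen at y = 0.218, where 0.217 was expected. The spool patch differs, probably from the arm's shadow, so I raise the arm clear and recheck it and the shutter.

>>> play_rows(rows="0 0 0 -30 30 0 0.6;0 0 0 -30 30 0 0.6;0 0 0 -20 20 -30 0.6;0 0 0 0 0 0 0.6;0 0 0 0 0 0 0.6;0 0 0 0 0 0 0.6;0 0 0 0 0 0 0.6;0 0 0 0 0 0 0.6")

```text
time: 27.72
position: [0.5073, 0.0733, 0.2812]
tool_rot: [0.287, 0.647, 0.335, 0.622]
ft_force: [-0.7, -0.3, 0.5]
grip_width: 0.0348
```

```bash
python3 - <<'E'
from chk import *
s=imaging.camera('scene');t=imaging.camera('top');s0=cv2.imread('pics/scene0.png');s6=cv2.imread('pics/s12.png');t0=cv2.imread('pics/top0.png')
def off(a,b,x,y,w,h,r=10):
    T=cv2.cvtColor(b[y:y+h,x:x+w],6);S=cv2.cvtColor(a[y-r:y+h+r,x-r:x+w+r],6);q=cv2.matchTemplate(S,T,5);_,v,_,p=cv2.minMaxLoc(q);return p[0]-r,p[1]-r,round(v,3)
print('spool scene',off(s,s0,338,182,32,32),'top',off(t,t0,222,284,32,32))
print('post vs s12',off(s,s6,432,190,22,35))
print(readout.get_obs()['position'],readout.get_obs()['joint_velocities'])
h=cv2.cvtColor(s,cv2.COLOR_BGR2HSV);m=cv2.inRange(h,(105,120,50),(130,255,255));v=np.argwhere(m)[:,::-1];k=(v[:,0]>380)&(v[:,0]<470)&(v[:,1]>160)&(v[:,1]<250)
W=onplane('scene',v[k].astype(float),.064)[:,:2];W=W[W[:,1]<.31];print('handle',W.min(0),W.max(0))
E
```

```text
spool scene (0, 0, 0.526) top (2, 10, 0.241)
post vs s12 (0, 0, 0.996)
[0.5075 0.0731 0.2815] [-0.0049 -0.0067 -0.0045  0.0009  0.0037 -0.0007]
handle [0.5189 0.2178] [0.5312 0.2695]
```

```bash
python3 -c "
from rig import robot; print(robot.hand_in())"
```

```text
the job is handed in; nothing more can be done
None
```

I handed the job in at about 28 s of robot time. The hand-in gives no verdict, so the results below are my own checks.

**What I did:** I slid the shutter to its end stop and lifted the carrier out of the holder by its tray. I set it flat on the green mat and let go. I then took it by the handle with the tool tilted 52°, passed it through the port with no contact force felt, lowered it onto the deck and backed off.

**Last checks:**
- **Carrier depth:** the handle end showed at y = 0.218 m, where I expected 0.217. That puts the tray's rear about 16 mm inside the inner wall face. The grip point is about 35 mm outside the wall.
- **Carrier rest:** it met the deck at the expected height with about 6 N, and its handle showed at the same place in both pictures taken after the release.
- **Shutter:** the post matched its opened position exactly. It moved only about 80 mm, because the shutter seems to have started about 10 mm open. A second pinch and push stopped at the same point, which lies 90 mm from closed by the box's measured position.
- **Other things on the bench:** five showed no change. The spool showed no shift in the scene view, but the match was weak (0.53); I put that down to the arm's shadow.

**Gaps and disagreements:**
- The top-view check of the spool was useless (match 0.24), probably because the arm hid it.
- The shutter post's travel measured by pixels came out nearer 75 mm than the arm's 80 mm.
- I did not look at the final placing as a picture, because all 12 views were used; those checks were numeric.

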